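Stand the serviced pump units back on their feet

TASK

Two of the three chiller pump units are lying on their backs on the rubber mat. Push on each one's upright foot plate with the fingertips to tip it up about its heel, until it stands on its foot about where it lay, in any order. Push gently, do not grip or lift the units, and leave the unit that already stands and everything else on the table alone.

Things in the scene. Friction and masses are not known exactly. Their poses are not given: they have to be found in the camera images.
- pump_blue: Loose pump unit, blue motor, 0.65 kg, at first lying on its back. White L of 4 mm sheet, 80 mm wide: foot plate 110 mm, back plate 130 mm, square at the heel. Origin: middle of the heel edge (outer corner), on the mat. Standing: z up the back plate's outer face, foot along -x, y along the heel. Lying: back plate flat, pointing roughly away from the robot; foot plate upright at the robot's side.
- pump_blue_toe (a point): Middle of the foot plate's free edge, inner face, 110 mm from the heel; at first the highest point, 110 mm above the mat. Its upper 50 mm are free on the inner side. Pushed there towards the robot (to the foot's outer side) with 2 to 4 N, the unit turns about its heel edge, which friction holds; past 45 to 50 degrees it falls onto its foot by itself.
- pump_blue_top (a point): Middle of the back plate's free edge, outer face, 130 mm from the heel; at first on the mat. From heel to here is the direction in which the lying back plate points.
- pump_blue_motor (a point): Centre of the motor, 44 mm thick, which lies along y (72 mm with its brass head) inside the L, 30 mm from the outer faces of foot and back plate, so reaching to 52 mm from either. A white 14 mm outlet stub, 28 mm to +y and 30 mm from the back plate's outer face, runs parallel to the back plate and ends 85 mm from the foot's underside.
- pump_green: Loose pump unit, green motor, 0.65 kg, at first lying on its back. White L of 4 mm sheet, 80 mm wide: foot plate 110 mm, back plate 130 mm, square at the heel. Origin: middle of the heel edge (outer corner), on the mat. Standing: z up the back plate's outer face, foot along -x, y along the heel. Lying: back plate flat, pointing roughly away from the robot; foot plate upright at the robot's side.
- pump_green_toe (a point): Middle of the foot plate's free edge, inner face, 110 mm from the heel; at first the highest point, 110 mm above the mat. Its upper 50 mm are free on the inner side. Pushed there towards the robot (to the foot's outer side) with 2 to 4 N, the unit turns about its heel edge, which friction holds; past 45 to 50 degrees it falls onto its foot by itself.
- pump_green_top (a point): Middle of the back plate's free edge, outer face, 130 mm from the heel; at first on the mat. From heel to here is the direction in which the lying back plate points.
- pump_green_motor (a point): Centre of the motor, 44 mm thick, which lies along y (72 mm with its brass head) inside the L, 30 mm from the outer faces of foot and back plate, so reaching to 52 mm from either. A white 14 mm outlet stub, 28 mm to +y and 30 mm from the back plate's outer face, runs parallel to the back plate and ends 85 mm from the foot's underside.
- pump_grey: A third, equal loose pump unit with a dark grey motor (same sizes, origin and axes), already standing on its foot with the foot towards the robot and the back plate 130 mm high. To be left alone.
- mat: Fixed black rubber mat, 380 x 780 mm, 3 mm thick, origin under its centre; its top, at z = 0.003 m, carries the three pump units. Not listed, fixed: a steel chiller case, 330 mm high, left of y = 0.47 m; a red tool tray, 100 mm high, right of y = -0.42 m; a low steel drip tray, 35 mm high, at the far right beyond x = 0.8 m.
- can: Bystander: yellow spray can, 52 mm across, 130 mm high, standing; origin under its centre.
- jug: Bystander: white plastic measuring cup, 90 mm across, 110 mm high, standing; origin under its centre.
- drill: Bystander: grey and yellow cordless drill lying on its side, about 190 x 200 mm, 58 mm high; origin under its barrel.
- screwdriver: Bystander: screwdriver lying on the table; origin at its middle.
- spanner: Bystander: steel spanner lying on the table; origin at its middle.
Not all that is in view belongs to the job. Leave any brown look-alike of the pump_green alone.

How it is judged (in metres and radians):
At the end, for the whole second after the job is handed in: All three pump units stand still on their feet (back plate within 0.1 rad of vertical, heel on the mat); the two that lay have their heels within 60 mm of where they were, the grey one within 20 mm, and the other things within 30 mm (angle between each of pump_blue, pump_green, pump_grey's own z axis and vertical below 0.1 rad and height (world z) of each of pump_blue, pump_green, pump_grey below 0.012 m and linear speed of each of pump_blue, pump_green, pump_grey below 0.02 m/s and angular speed of each of pump_blue, pump_green, pump_grey below 0.1 rad/s and distance of each of pump_blue, pump_green from where it was at the start of the episode below 0.06 m and distance of pump_grey from where it was at the start of the episode below 0.02 m and distance of each of can, jug, drill, screwdriver, spanner from where it was at the start of the episode below 0.03 m); the robot touches nothing.
It fails at once if a lying pump unit is lifted off the mat (its heel rises more than 30 mm above the table) (height (world z) of any of pump_blue, pump_green above 0.03 m).
It fails at once if a pump unit is gripped or pushed hard (more than 30 N between fingers and unit) (contact force between the fingers and pump_blue above 30 N or contact force between the fingers and pump_green above 30 N).
It fails at once if a pump unit is carried or shoved away (heel more than 80 mm from its start) (distance of any of pump_blue, pump_green from where it was at the start of the episode above 0.08 m).
It fails at once if the standing grey unit is moved more than 20 mm or tipped (distance of pump_grey from where it was at the start of the episode above 0.02 m or angle between pump_grey's own z axis and vertical above 0.2 rad).
It fails at once if another thing on the table is moved more than 30 mm (distance of any of can, jug, drill, screwdriver, spanner from where it was at the start of the episode above 0.03 m).
It also fails if it takes over 54 s, if anything falls off the work surface, if the arm or the gripper's body presses on something with over 40 N, if the wrist force passes 120 N, or if a joint passes its speed limit or range.

ROBOT

A 6-joint arm with a two-finger parallel gripper is mounted at the origin on the work surface. World frame = base frame: x ahead of the robot, y to its left, z up, the work surface at z = 0. Lengths are in mm, angles in rad, forces in N, time in s.
With the tool pointing down it reaches from about 275 to 725 mm from the base axis. Payload 15.9 kg.
Tool frame: the origin (TCP) lies on the centre line of the jaws, within the pads' length; the fingertips stand 19 mm ahead of it and the grasp point (between the pads) is the TCP; z points along the fingers, y is the line along which they close (so a half turn about z gives the same grasp; the last joint's range is limited). The gripper opens to 85 mm and grips with 20 to 120 N. Pads are 22 mm wide; open, the fingers measure 114 mm over their backs; the gripper's body (76 mm by 85 mm) begins 54 mm behind the grasp point. The pads swing forward as they close: fully open they stand 13 mm farther back than shut.
Start: joints at [1.35, 0.213, -0.034, 1.323, 0, 1.571], TCP at [109.5, 487.848, 250.306] pointing down, gripper open.
Joint ranges: [-2.98, 2.98], [-0.74, 1.72], [-1.14, 1.35], [-2.1, 2.04], [-1.57, 1.44], [-3.14, 3.14]. Speed limits (rad/s): [1.89, 1.89, 2.39, 2.57, 3.14, 3.14].

INTERFACE

Orientations are given as [roll, pitch, yaw] about the fixed x, y, z axes, in that order (R = Rz(yaw) Ry(pitch) Rx(roll)).
In Python, from station import get_obs, vision, r gives the robot as it stands.
- The arm moves only by the shell command python3 -m creep 'ROWS'. ROWS is JSON, one flat list of numbers, 5 for each row, row after row: the closure in counts, from 0 (fully open) to 255 (shut), then the shift along the tool's x, y, z scaled (see below), then the turn about the tool's z scaled (see below). A call has 1 to 20 rows; each row shifts and turns the commanded pose from where the row before left it, along the tool's axes as they then stand; what a row does not reach is not made up. The controller multiplies each number of a shift by 0.15 m and each number of a turn by 120 degrees. A row lasts 1/12 s, in which the tool goes at most 41.7 mm and 7.16 degrees, less where a joint would pass 70% of its speed; a pose out of reach is approached as far as the arm can. A call with a number of a shift or a turn outside -1 to 1 is refused whole. A call with a gripper value outside its range is refused whole. The fingers move at their own pace and stop on an object; the grip force is fixed at half the most. Time passes only in rows, so rows that do not move let the fingers close. It gives the time, the measured TCP pose, the force, the opening and the grip force at its end, in the units of the state.
- get_obs(): the state, without advancing time (a new reading comes with each control period).
- vision.grab_frame(name): name is "scene" or "top" or "wrist"; returns (picture, depth): 400x640x3 uint8, red, green, blue; 400x640 float32, mm along the optical axis (not along the pixel's ray), 0 where there is no reading.
- vision.get_calibration(name): a dict with "vertical_fov" (degrees; the focal length in pixels is half the picture's height over the tangent of half this angle, whatever the lens; pixels are square), "cx", "cy" (the principal point, pixels), "world_to_cam" (4x4, takes a point from world to camera coordinates); the wrist camera has in their place "hand_eye" (4x4, takes a point from camera to tool coordinates, whose origin is the TCP and whose axes are the flange's). Camera axes: x right, y up, looking along -z (the intrinsics and any distortion apply to the point x, -y, -z); pixel columns grow to the right and rows downward; lengths in mm; the calibration is good to about 2 mm. A picture is of the moment at which its call begins: read the wrist's pose just before it. get_calibration takes no time and is no camera call.
- r.hand_in(): hands the job in; it is judged then, once.
The state is a dict: "time": time; "joint_positions": joint angles; "qd": joint speeds; "joint_torque": joint torques, N m; "tool_pos": TCP position; "ee_rot": TCP orientation; "force": force on the tool from outside, world axes, zero at the start; "moment": the same for the moment, N m; "opening": opening from 0.0 (shut) to 1.0 (fully open); "finger_force": force on a finger pad.
Only numpy, scipy, OpenCV 4.12 (cv2) and the standard library are available. Lean on these libraries where they do the work, as an engineer would, in place of code of your own. Each camera call takes 0.05 s, during which the arm holds its last target. There are 200 camera calls.

## Working session

There is one attempt and no reset: what is moved stays moved. The work goes in short steps, Python scripts to look and compute and a shell command to move; the robot and the scene stay as the last step left them, time stands still between calls to the robot, and variables do not carry over. Pictures are saved under pics/ and viewed, at most 10 in all, crops included, and the job is handed in when it is done.

```bash
ls; mkdir -p pics; python3 - <<'E'
from station import get_obs, vision, r
import cv2,numpy as np
o=get_obs();print(o)
for n in("top","scene"):
    p,d=vision.grab_frame(n);cv2.imwrite(f"pics/{n}0.png",p[:,:,::-1]);np.savez(f"{n}0.npz",p=p,d=d)
    print(n,vision.get_calibration(n),(d>0).mean())
print(vision.get_calibration("wrist"))
E
```

```text
pics
{'time': 0.0, 'joint_positions': array([ 1.35002167e+00,  2.13379032e-01, -3.50371933e-02,  1.32353373e+00,
       -6.35820891e-07,  1.57079606e+00]), 'qd': array([ 0.00024864,  0.00021075, -0.00171521, -0.00105145, -0.00095355,
        0.0012176 ]), 'joint_torque': array([ 5.19683563e-04, -6.86159706e+01,  4.87117159e+01,  1.72851607e-02,
        1.73105141e-04, -2.03877001e-06]), 'tool_pos': array([109.42187759, 487.54730876, 249.81342843]), 'ee_rot': array([-3.14043902e+00,  6.35510531e-07,  2.92081827e+00]), 'force': array([-0.67336174, -0.17724456,  0.62310835]), 'moment': array([-0.00620565, -0.01374831, -0.04005649]), 'finger_force': 0.0, 'opening': 1.0025813391149445}
top {'vertical_fov': 52.493289161640206, 'cx': 320.89305843448113, 'cy': 196.61812226930505, 'world_to_cam': array([[ 1.47439172e-02, -9.99854074e-01, -8.62831143e-03,
         6.12749564e+01],
       [ 9.83967148e-01,  1.29746433e-02,  1.77877233e-01,
        -5.29718730e+02],
       [-1.77739327e-01, -1.11125822e-02,  9.84014859e-01,
        -1.23619008e+03],
       [ 0.00000000e+00,  0.00000000e+00,  0.0
[... 259 characters left out ...]
0159669e-01,  8.29601394e-02,  6.56032077e-01,
         3.20511606e+02],
       [ 6.50184685e-01, -8.82516424e-02,  7.54633370e-01,
        -1.74020682e+03],
       [ 0.00000000e+00,  0.00000000e+00,  0.00000000e+00,
         1.00000000e+00]])} 0.99603515625
{'vertical_fov': 65.25649485972971, 'cx': 316.76237524902825, 'cy': 203.25535092098932, 'hand_eye': array([[-1.88013731e-04,  9.55192769e-01,  2.95984354e-01,
         7.57876531e+01],
       [ 9.99999831e-01,  1.69316646e-05,  5.80573577e-04,
         1.03709434e+00],
       [ 5.49548175e-04,  2.95984414e-01, -9.55192611e-01,
        -1.23468288e+02],
       [ 0.00000000e+00,  0.00000000e+00,  0.00000000e+00,
         1.00000000e+00]])}
```

View pics/top0.png

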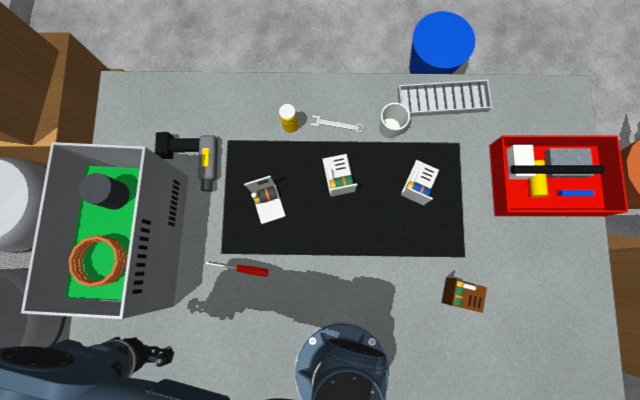

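View pics/scene0.png

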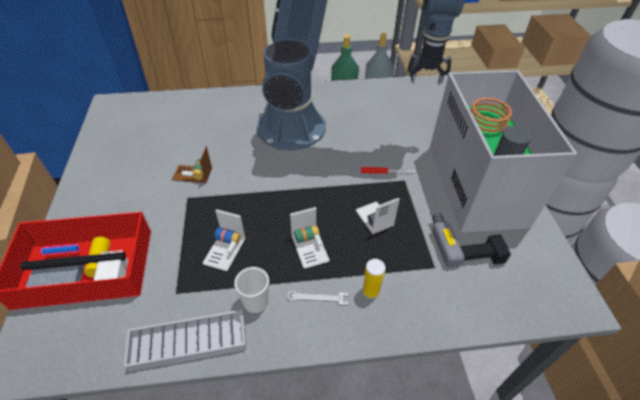

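The top view shows the green unit lying at about (340,175) and the blue one at (420,182), both with their back plates away from the robot. The grey unit stands at (265,200), and the brown decoy is at (465,293). In the scene view the upright foot plates are at (228,224) for blue and (304,222) for green.

```bash
cat > h.py <<'E'
import numpy as np,cv2
from station import get_obs, vision, r
from scipy.spatial.transform import Rotation as R
def cloud(d,c,T):
    f=200/np.tan(np.radians(c['vertical_fov']/2))
    v,u=np.mgrid[0:400,0:640]
    P=np.stack([(u-c['cx'])/f*d,-(v-c['cy'])/f*d,-d,np.ones_like(d)],-1)
    return (P@T.T)[...,:3]
def world(n,d,o=None):
    c=vision.get_calibration(n)
    if n=="wrist":
        W=np.eye(4);W[:3,:3]=R.from_euler('xyz',o['ee_rot']).as_matrix();W[:3,3]=o['tool_pos'];T=W@c['hand_eye']
    else: T=np.linalg.inv(c['world_to_cam'])
    return cloud(d,c,T)
def report(P,p,box):
    w=P[...,:2];m=(P[...,0]>box[0])&(P[...,0]<box[1])&(P[...,1]>box[2])&(P[...,1]<box[3])
    z=P[...,2]
    print(' mat z',np.median(z[m&(p.max(-1)<50)]) if (m&(p.max(-1)<50)).any() else None)
    for nm,lo,hi in(("foot",65,125),("upper",95,125),("back",2,16)):
        k=m&(z>lo)&(z<hi)&(p.min(-1)>110)
        if k.sum()<6: print(nm,k.sum());continue
        q=P[k];re=cv2.minAreaRect(q[:,:2].astype(np.float32))
        print(nm,k.sum(),q.mean(0).round(1),'z95',np.percentile(q[:,2],[5,95]).round(),'rect',np.round(cv2.boxPoints(re)).tolist())
E
python3 - <<'E'
from h import *
for n in("top","scene"):
    D=np.load(n+"0.npz");P=world(n,D['d'].astype(float));p=D['p']
    uv={'top':[(420,182),(340,175),(265,200)],'scene':[(224,240),(306,240),(378,215)]}[n]
    for nm,(u,v) in zip(("blue","green","grey"),uv):
        c=P[v,u];print(n,nm,c.round());report(P,p,(c[0]-130,c[0]+130,c[1]-95,c[1]+95))
E
```

```text
top blue [ 301.   54. 1311.]
 mat z 3.476464904038039
foot 0
upper 0
back 256 [314.5  37.8   3.5] z95 [2. 6.] rect [[270.0, -39.0], [346.0, -41.0], [349.0, 147.0], [274.0, 149.0]]
top green [609.   7.  11.]
 mat z 2.920145582781629
foot 110 [548.4   1.1  96.9] z95 [ 70. 116.] rect [[538.0, 39.0], [555.0, -38.0], [561.0, -37.0], [544.0, 41.0]]
upper 64 [ 5.492e+02 -1.000e-01  1.085e+02] z95 [ 97. 117.] rect [[539.0, 38.0], [555.0, -38.0], [561.0, -37.0], [545.0, 39.0]]
back 509 [641.6  19.6   6.9] z95 [ 3. 12.] rect [[539.0, 97.0], [543.0, -81.0], [740.0, -76.0], [736.0, 102.0]]
top grey [516. 245.  48.]
 mat z 2.921281080255767
foot 61 [547.4 266.3  92.8] z95 [ 68. 122.] rect [[517.0, 282.0], [543.0, 211.0], [575.0, 223.0], [549.0, 293.0]]
upper 21 [560.5 258.5 114.5] z95 [ 96. 124.] rect [[547.0, 293.0], [572.0, 222.0], [575.0, 223.0], [549.0, 293.0]]
back 509 [491.6 234.8   6.8] z95 [ 3. 11.] rect [[438.0, 258.0], [476.0, 178.0], [617.0, 244.0], [579.0, 324.0]]
scene blue [ 579. -246.   40.]
 mat z 3.160157658610842
foot 247 [ 536.4 -224.4   92.4] z95 [ 68. 114.] rect [[515.0, -259
[... 387 characters left out ...]
 68. 114.] rect [[540.0, 40.0], [557.0, -37.0], [566.0, -35.0], [549.0, 42.0]]
upper 123 [553.3   2.8 106.1] z95 [ 96. 115.] rect [[540.0, 40.0], [557.0, -37.0], [566.0, -35.0], [548.0, 42.0]]
back 699 [637.3  17.5   6.9] z95 [ 3. 11.] rect [[505.0, -35.0], [730.0, -78.0], [761.0, 84.0], [536.0, 127.0]]
scene grey [576. 234.  94.]
 mat z 3.490531032955232
foot 212 [565.7 262.2  93.5] z95 [ 67. 122.] rect [[550.0, 300.0], [574.0, 223.0], [583.0, 225.0], [559.0, 302.0]]
upper 95 [565.2 263.1 110.4] z95 [ 97. 124.] rect [[551.0, 300.0], [574.0, 223.0], [581.0, 226.0], [558.0, 302.0]]
back 331 [510.3 229.3   7.2] z95 [ 3. 13.] rect [[444.0, 190.0], [699.0, 181.0], [704.0, 303.0], [448.0, 312.0]]
```

```bash
python3 -m creep '[255,-0.037,-0.163,0,0,255,-0.037,-0.163,0,0,255,-0.037,-0.163,0,0,255,-0.037,-0.163,0,0,255,-0.037,-0.163,0,0,255,-0.037,-0.163,0,0,255,-0.148,-0.074,0,0,255,-0.148,-0.074,0,0,255,-0.148,-0.074,0,0,255,-0.148,-0.074,0,0,255,-0.148,-0.074,0,0,255,-0.148,-0.074,0,0,255,-0.148,-0.074,0,0,255,-0.148,-0.074,0,0,255,-0.148,-0.074,0,0,255,-0.148,-0.074,0,0,255,-0.148,-0.074,0,0,255,-0.148,-0.074,0,0]'
python3 -m creep '[255,0,0,0,0.059,255,0,0,0,0.059,255,0,0,0,0.059,255,0,0,0,0.059,255,0,0,0,0.059,255,0,0,0,0.059,255,0,0,0,0.059,255,0,0,0,0.059,255,0,0,0,0.059,255,0,0,0,0.059,255,0,0,0,0.059,255,0,0,0,0.059,255,0,0,0,0.059,255,0,0,0,0.059,255,0,0,0,0.059,255,0,0,0,0.059,255,0,0,0,0.059,255,0,0,0,0.059,255,0,0,0,0.059,255,0,0,0,0.059]'
```

```text
time: 1.6
tool_pos: [341.3, 148.0, 250.2]
ee_rot: [-3.141, -0.0, 2.921]
force: [-0.3, 1.2, -1.1]
opening: 0.002
finger_force: 0.0
time: 3.27
tool_pos: [340.4, 149.0, 250.1]
ee_rot: [-3.142, 0.001, 0.443]
force: [-1.4, -0.1, -0.3]
opening: -0.004
finger_force: 0.0
```

```bash
python3 -m creep '[255,0,0,0,0.054,255,0,0,0,0.054,255,0.13,0.105,0,0,255,0.13,0.105,0,0,255,0.13,0.105,0,0,255,0.13,0.105,0,0,255,0.13,0.105,0,0,255,0.13,0.105,0,0,255,0.13,0.105,0,0,255,0.13,0.105,0,0,255,0.13,0.105,0,0,255,0.13,0.105,0,0,255,0.13,0.105,0,0,255,0.13,0.105,0,0,255,0,0,0,0,255,0,0,0,0]'
python3 - <<'E'
from h import *
o=get_obs();p,d=vision.grab_frame("wrist");cv2.imwrite("pics/w1.png",p[:,:,::-1])
P=world("wrist",d.astype(float),o);print(o['tool_pos'],o['ee_rot']);report(P,p,(480,720,-70,80))
E
```

```text
time: 4.6
tool_pos: [629.5, -13.0, 241.7]
ee_rot: [-3.105, 0.004, 0.267]
force: [-0.3, -0.2, -0.1]
opening: 0.002
finger_force: 0.0
[629.5435618  -13.00237781 241.73402743] [-3.10530575  0.00376341  0.26715203]
 mat z 297.10756373158847
foot 1228 [549.   19.9  92.7] z95 [ 68. 113.] rect [[540.0, 41.0], [552.0, -11.0], [557.0, -10.0], [545.0, 42.0]]
upper 587 [548.3  21.9 106.9] z95 [ 96. 114.] rect [[540.0, 41.0], [549.0, 1.0], [554.0, 2.0], [545.0, 42.0]]
back 4631 [636.4  18.2   6.9] z95 [5. 8.] rect [[525.0, 39.0], [543.0, -42.0], [686.0, -10.0], [668.0, 71.0]]
```

View pics/w1.png

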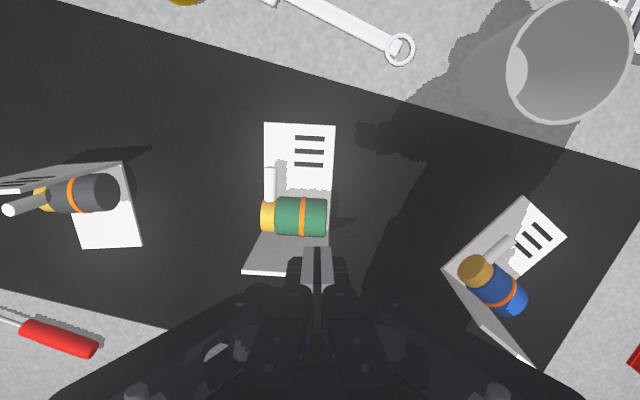

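The wrist view shows the fingers (tip about (318,260)) over the green foot plate's right end. The plate's top edge is near row 270 and the green motor at (300,217). The arm deviated from the commanded pose, so I'm checking the joints.

```bash
python3 -m creep '[255,0,0,0,0,255,0,0,0,0]'; python3 - <<'E'
from h import *
o=get_obs();np.set_printoptions(precision=3,suppress=True)
for k in('joint_positions','qd','joint_torque','force','moment','tool_pos','ee_rot'):print(k,o[k])
E
```

```text
time: 4.82
tool_pos: [628.6, -12.1, 243.5]
ee_rot: [-3.106, 0.002, 0.268]
force: [0.7, -0.8, -0.1]
opening: 0.002
finger_force: 0.0
joint_positions [-0.035  0.506  0.367  1.444  0.034  2.838]
qd [ 0.002 -0.002  0.002  0.001  0.    -0.001]
joint_torque [ -0.327 -93.031  48.614   0.142   0.16    0.003]
force [ 0.669 -0.792 -0.079]
moment [ 0.001 -0.057  0.014]
tool_pos [628.578 -12.112 243.499]
ee_rot [-3.106  0.002  0.268]
```

```bash
python3 -m creep '[255,0,0,0,0.024,255,-0.076,-0.083,0,0,255,-0.076,-0.083,0,0,255,0,0,0.108,0,255,0,0,0.108,0,255,0,0,0.108,0,255,0,0,0.108,0,255,0,0,0.108,0,255,0,0,0.108,0,255,0,0,0.108,0,255,0,0,0.108,0,255,0,0,0,0]'
python3 - <<'E'
from h import *
o=get_obs();p,d=vision.grab_frame("wrist");cv2.imwrite("pics/w2.png",p[:,:,::-1])
P=world("wrist",d.astype(float),o);print(o['tool_pos'],o['ee_rot'],o['joint_positions']);report(P,p,(480,720,-70,80))
E
```

```text
time: 5.82
tool_pos: [598.0, 11.6, 112.2]
ee_rot: [-3.105, 0.007, 0.218]
force: [-0.3, -0.0, 0.4]
opening: 0.001
finger_force: 0.0
[598.03079085  11.60613379 112.17583092] [-3.10520929  0.00734682  0.21816042] [ 2.56309115e-03  4.84165823e-01 -2.96765062e-03  1.09862577e+00
  3.39690743e-02  2.92587482e+00]
 mat z 160.5446040607314
foot 273 [553.4   3.  101.5] z95 [ 92. 109.] rect [[551.0, 6.0], [553.0, -1.0], [555.0, -0.0], [554.0, 6.0]]
upper 228 [553.4   3.  103.3] z95 [ 96. 110.] rect [[551.0, 6.0], [553.0, -1.0], [555.0, -0.0], [554.0, 6.0]]
back 10862 [638.7  19.8   7. ] z95 [6. 8.] rect [[580.0, 51.0], [598.0, -29.0], [686.0, -10.0], [668.0, 70.0]]
```

View pics/w2.png

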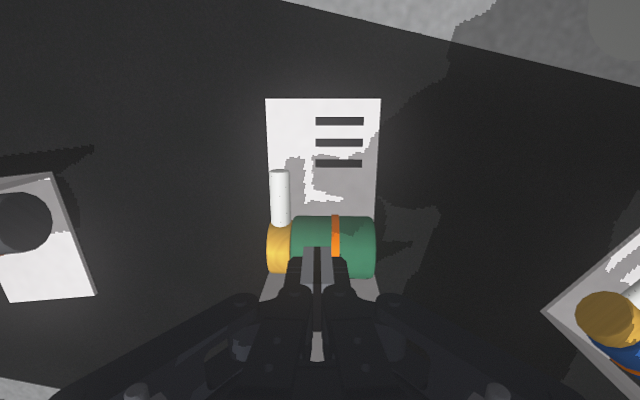

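```bash
python3 -m creep '[255,-0.093,0,0,0,255,-0.093,0,0,0,255,0,0,0,0]'; python3 -m creep '[255,-0.02,0,0,0,255,-0.02,0,0,0,255,-0.02,0,0,0,255,-0.02,0,0,0]';python3 -m creep '[255,-0.02,0,0,0,255,-0.02,0,0.002,0,255,-0.02,0,0.003,0]'
```

```text
time: 6.12
tool_pos: [571.4, 5.0, 116.2]
ee_rot: [-3.106, 0.003, 0.218]
force: [-0.9, 0.4, 0.1]
opening: 0.001
finger_force: 0.0
time: 6.45
tool_pos: [561.6, 2.7, 115.1]
ee_rot: [-3.106, 0.003, 0.218]
force: [3.3, -0.6, 2.0]
opening: -0.003
finger_force: 1.3
time: 6.7
tool_pos: [552.3, 0.7, 114.1]
ee_rot: [-3.106, 0.003, 0.218]
force: [1.7, 0.3, 2.3]
opening: 0.001
finger_force: 1.2
```

```bash
python3 -m creep '[255,-0.027,0,0.004,0,255,-0.027,0,0.006,0,255,-0.027,0,0.007,0,255,-0.027,0,0.009,0]'; python3 -m creep '[255,-0.027,0,0.011,0,255,-0.027,0,0.012,0,255,-0.027,0,0.014,0,255,-0.027,0,0.016,0]'
```

```text
time: 7.03
tool_pos: [535.9, -2.8, 110.0]
ee_rot: [-3.106, 0.004, 0.218]
force: [1.6, 0.6, 2.0]
opening: -0.001
finger_force: 0.9
time: 7.37
tool_pos: [520.0, -6.0, 102.0]
ee_rot: [-3.106, 0.004, 0.218]
force: [0.6, -0.5, 1.8]
opening: 0.0
finger_force: 0.6
```

```bash
python3 -m creep '[255,-0.027,0,0.018,0,255,-0.027,0,0.020,0,255,-0.027,0,0.022,0]'; python3 -m creep '[255,-0.027,0,0.024,0,255,-0.025,0,0.026,0,255,-0.025,0,0.026,0]'
```

```text
time: 7.62
tool_pos: [508.0, -8.3, 92.9]
ee_rot: [-3.106, 0.004, 0.218]
force: [0.1, 0.1, 0.6]
opening: 0.002
finger_force: 0.3
time: 7.87
tool_pos: [496.6, -10.4, 81.4]
ee_rot: [-3.106, 0.004, 0.218]
force: [-0.3, -1.0, -0.2]
opening: -0.003
finger_force: 0.0
```

Contact has ended, so the unit should have fallen. I'll wait two rows, then rise straight up and check.

```bash
python3 -m creep '[255,0,0,0,0,255,0,0,0,0]'; python3 - <<'E'
from h import *
p,d=vision.grab_frame("scene");cv2.imwrite("pics/s1.png",p[100:320,160:460,::-1].repeat(2,0).repeat(2,1))
P=world("scene",d.astype(float));report(P,p,(430,660,-60,70))
E
```

```text
time: 8.03
tool_pos: [496.8, -10.3, 81.7]
ee_rot: [-3.106, 0.004, 0.218]
force: [0.6, 0.3, 0.0]
opening: 0.001
finger_force: 0.0
 mat z 5.8058885856663665
foot 199 [566.4   9.7  97.3] z95 [ 67. 123.] rect [[483.0, 24.0], [503.0, -52.0], [613.0, -24.0], [594.0, 52.0]]
upper 105 [580.2   8.4 113.6] z95 [ 98. 123.] rect [[492.0, 29.0], [510.0, -48.0], [612.0, -24.0], [595.0, 53.0]]
back 43 [497.5  -7.4   6.4] z95 [ 2. 15.] rect [[414.0, 50.0], [434.0, -60.0], [563.0, -37.0], [543.0, 74.0]]
```

View pics/s1.png

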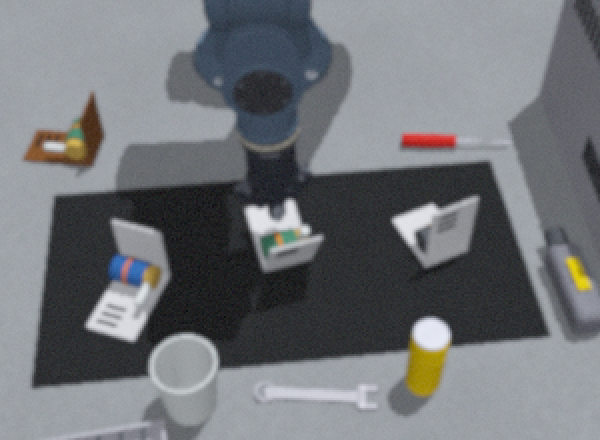

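The crop shows the green back plate still leaning away from the robot (290,250), possibly mid-fall. I'll wait and measure again.

```bash
python3 -m creep '[255,0,0,0,0,255,0,0,0,0,255,0,0,0,0,255,0,0,0,0]'; cat > up.py <<'E'
from h import *
import sys
a=list(map(float,sys.argv[1:5]))
p,d=vision.grab_frame("scene");P=world("scene",d.astype(float))
m=(P[...,0]>a[0])&(P[...,0]<a[1])&(P[...,1]>a[2])&(P[...,1]<a[3])&(p.min(-1)>100)
for lo in range(0,140,20):
    k=m&(P[...,2]>lo)&(P[...,2]<=lo+20)
    if k.sum()>5: print(lo,k.sum(),np.median(P[k],0).round(1))
E
python3 up.py 520 680 -60 70
```

```text
time: 8.42
tool_pos: [497.3, -10.3, 82.0]
ee_rot: [-3.106, 0.004, 0.218]
force: [0.3, -0.8, 0.2]
opening: -0.004
finger_force: 0.0
0 83 [546.7  -8.8  11.6]
20 92 [546.1   3.3  30.1]
40 97 [547.4  -4.6  49.1]
60 104 [547.4   1.   68.6]
80 100 [547.4   1.4  89.8]
100 102 [5.470e+02 3.000e-01 1.096e+02]
120 96 [546.8   3.9 128.8]
```

Green is upright: its back plate is vertical at x≈547. Next I rise, turn and go to blue.

```bash
python3 -m creep '[255,0,0,-0.113,0,255,0,0,-0.113,0,255,0,0,-0.113,0,255,0,0,-0.113,0,255,0,0,-0.113,0,255,0,0,-0.113,0,255,0,0,-0.113,0,255,0,0,-0.113,0,255,0,0,-0.113,0,255,0,0,-0.113,0]'
python3 -m creep '[255,0,0,0,-0.059,255,0,0,0,-0.059,255,0,0,0,-0.059,255,0,0,0,-0.059,255,0,0,0,-0.059,255,0,0,0,-0.059,255,0,0,0,-0.059,255,0,0,0,-0.059,255,0,0,0,-0.059,255,0,0,0,-0.059,255,0,0,0,-0.059,255,0,0,0,-0.059,255,0,0,0,-0.059,255,0,0,0,-0.059,255,0,0,0,-0.059,255,0,0,0,-0.059,255,0,0,0,-0.059,255,0,0,0,-0.059,255,0,0,0,-0.059,255,0,0,0,-0.059]'
python3 -m creep '[255,-0.116,-0.117,0,0,255,-0.116,-0.117,0,0,255,-0.116,-0.117,0,0,255,-0.116,-0.117,0,0,255,-0.116,-0.117,0,0,255,-0.116,-0.117,0,0,255,-0.116,-0.117,0,0,255,-0.116,-0.117,0,0,255,-0.116,-0.117,0,0,255,-0.116,-0.117,0,0,255,0,0,0,0]'
python3 - <<'E'
from h import *
o=get_obs();p,d=vision.grab_frame("wrist");cv2.imwrite("pics/w3.png",p[:,:,::-1])
P=world("wrist",d.astype(float),o);print(o['tool_pos'],o['ee_rot'],o['joint_positions'].round(2));report(P,p,(460,700,-320,-140))
E
python3 up.py 500 680 -60 70
```

```text
time: 9.3
tool_pos: [499.0, -16.1, 252.2]
ee_rot: [-3.106, 0.004, 0.218]
force: [-0.2, 0.2, -0.4]
opening: -0.002
finger_force: 0.0
time: 10.97
tool_pos: [499.1, -16.0, 251.3]
ee_rot: [3.116, -0.025, 2.695]
force: [0.0, -0.1, 0.7]
opening: -0.001
finger_force: 0.0
time: 11.88
tool_pos: [579.2, -253.4, 241.3]
ee_rot: [3.117, -0.026, 2.687]
force: [0.1, 0.3, -0.0]
opening: -0.002
finger_force: 0.0
[ 579.19315778 -253.3657229   241.25563488] [ 3.11684556 -0.02576774  2.68678272] [-0.42  0.53  0.4   1.46  0.03  0.03]
 mat z 3.893151134943224
foot 865 [ 533.9 -225.2  103.8] z95 [ 72. 114.] rect [[516.0, -261.0], [520.0, -263.0], [553.0, -190.0], [549.0, -188.0]]
upper 662 [ 534.3 -225.2  110.8] z95 [ 99. 114.] rect [[516.0, -261.0], [520.0, -262.0], [553.0, -190.0], [549.0, -188.0]]
back 3338 [ 614.9 -264.6    6.6] z95 [5. 8.] rect [[510.0, -273.0], [650.0, -337.0], [698.0, -233.0], [558.0, -169.0]]
0 108 [544.3 -12.1  10.2]
20 101 [546.9   1.3  31.7]
40 104 [546.5  -1.2  50.2]
60 96 [ 5.471e+02 -4.000e-01  7.050e+01]
80 100 [546.4   3.1  89. ]
100 107 [548.   -2.7 108.9]
120 99 [547.2   3.6 128.9]
```

View pics/w3.png

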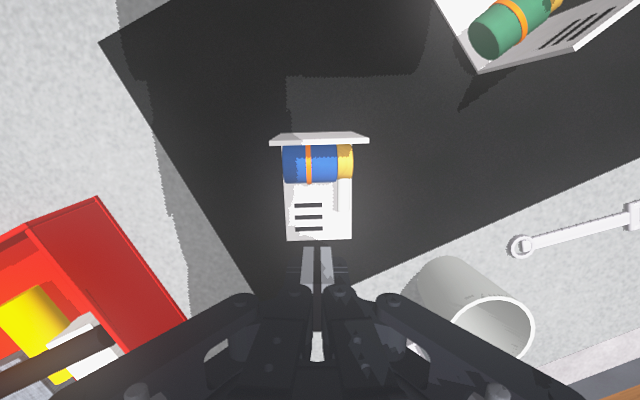

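The wrist view shows the blue unit's upright foot-plate edge at (270–368,138), with the fingers (318,255) beyond its back plate and nearly centred. The jug is clear at lower right, and green is standing at top right. Descending.

```bash
python3 -m creep '[255,0,0.027,0,-0.013,255,0,0,0.108,0,255,0,0,0.108,0,255,0,0,0.108,0,255,0,0,0.108,0,255,0,0,0.108,0,255,0,0,0.108,0,255,0,0,0.108,0,255,0,0,0.108,0,255,0,0,0,0,255,0,0,0,0]'; python3 -m creep '[255,0.09,0,0,0,255,0.09,0,0,0,255,0,0,0,0]';  python3 -m creep '[255,0.02,0,0,0,255,0.02,0,0,0,255,0.02,0,0,0]'
```

```text
time: 12.9
tool_pos: [578.8, -240.6, 113.3]
ee_rot: [3.115, -0.025, 2.719]
force: [0.5, -0.4, -0.4]
opening: 0.003
finger_force: 0.0
time: 13.15
tool_pos: [553.7, -229.8, 115.5]
ee_rot: [3.115, -0.023, 2.718]
force: [0.0, 0.7, -0.6]
opening: -0.001
finger_force: 0.0
time: 13.4
tool_pos: [546.8, -227.0, 114.6]
ee_rot: [3.115, -0.023, 2.717]
force: [1.7, -0.5, 0.3]
opening: 0.004
finger_force: 0.8
```

```bash
python3 -m creep '[255,0.02,0,0,0,255,0.02,0,0,0,255,0.02,0,0.002,0,255,0.02,0,0.003,0]'; python3 -m creep '[255,0.027,0,0.004,0,255,0.027,0,0.006,0,255,0.027,0,0.007,0,255,0.027,0,0.009,0]'; python3 -m creep '[255,0.027,0,0.011,0,255,0.027,0,0.012,0,255,0.027,0,0.014,0,255,0.027,0,0.016,0]'
```

```text
time: 13.73
tool_pos: [535.2, -221.9, 113.5]
ee_rot: [3.115, -0.024, 2.717]
force: [1.1, -0.6, 1.4]
opening: -0.0
finger_force: 0.8
time: 14.07
tool_pos: [520.1, -215.0, 109.9]
ee_rot: [3.115, -0.025, 2.717]
force: [1.3, -0.0, 1.3]
opening: -0.0
finger_force: 0.6
time: 14.4
tool_pos: [505.2, -208.0, 102.2]
ee_rot: [3.115, -0.025, 2.717]
force: [0.1, -0.7, 0.7]
opening: 0.002
finger_force: 0.4
```

```bash
python3 -m creep '[255,0.027,0,0.018,0,255,0.027,0,0.020,0,255,0.027,0,0.022,0]'; python3 -m creep '[255,0.027,0,0.024,0,255,0.025,0,0.026,0,255,0.025,0,0.026,0]'; python3 -m creep '[255,0,0,0,0,255,0,0,0,0,255,0,0,0,0,255,0,0,0,0,255,0,0,0,0,255,0,0,0,0]'; python3 up.py 475 640 -300 -180
```

```text
time: 14.65
tool_pos: [494.1, -202.7, 93.4]
ee_rot: [3.115, -0.025, 2.717]
force: [0.0, -0.9, -0.2]
opening: 0.002
finger_force: 0.2
time: 14.9
tool_pos: [483.4, -197.5, 82.2]
ee_rot: [3.115, -0.025, 2.717]
force: [0.4, -0.1, -0.8]
opening: -0.002
finger_force: 0.0
time: 15.4
tool_pos: [484.1, -197.9, 82.7]
ee_rot: [3.115, -0.024, 2.717]
force: [0.7, -0.4, -0.3]
opening: 0.002
finger_force: 0.0
0 78 [ 528.9 -216.5   10.5]
20 96 [ 529.2 -221.    28.7]
40 94 [ 530.3 -215.9   50.7]
60 103 [ 525.6 -214.4   70.1]
80 117 [ 527.5 -208.7   89.2]
100 96 [ 529.1 -223.2  109.4]
120 96 [ 529.5 -220.6  128.8]
```

Blue is upright too. I'll rise clear and verify everything.

```bash
python3 -m creep '[255,0,0,-0.113,0,255,0,0,-0.113,0,255,0,0,-0.113,0,255,0,0,-0.113,0,255,0,0,-0.113,0,255,0,0,-0.113,0,255,0,0,-0.113,0,255,0,0,-0.113,0,255,0,0,-0.113,0,255,0,0,-0.113,0,255,0,0,0,0,255,0,0,0,0,255,0,0,0,0]'; python3 up.py 475 640 -300 -180; python3 - <<'E'
from h import *
p,d=vision.grab_frame("scene");cv2.imwrite("pics/s2.png",p[:,:,::-1])
E
```

```text
time: 16.53
tool_pos: [485.7, -203.4, 251.4]
ee_rot: [3.115, -0.025, 2.717]
force: [0.1, -0.5, -0.1]
opening: -0.0
finger_force: 0.0
0 88 [ 527.9 -218.8    9.5]
20 92 [ 529.9 -218.5   29.5]
40 89 [ 528.2 -217.9   49.8]
60 99 [ 528.7 -215.8   69.2]
80 105 [ 530.1 -214.9   89.9]
100 92 [ 531.  -219.6  110.5]
120 96 [ 528.6 -221.5  128.2]
```

View pics/s2.png

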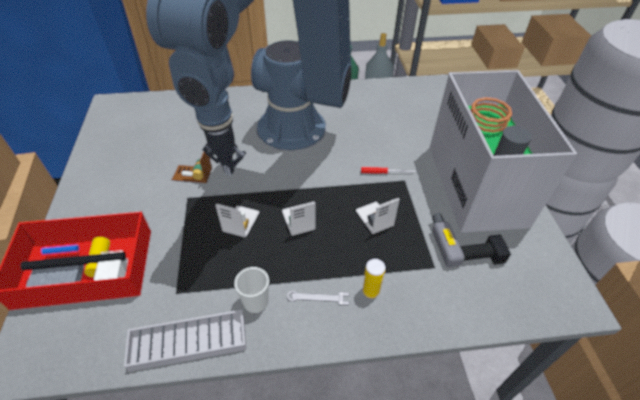

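All three units stand, at (233,220), (299,218) and (382,215). Everything else is where it was, and the arm is clear.

```bash
python3 -c "
from station import r
print(r.hand_in())"
```

```text
the job is handed in; nothing more can be done
None
```

I tipped the blue and green pump units up onto their feet close to where they lay, left the grey unit and everything else alone, and handed the job in after about 17 s; the final camera check showed all three standing.

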